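# Clamp a meter housing in its assembly fixture

### The job

Slide the orange meter housing along the nest of the assembly fixture until it is fully home against the end stop, then push the toggle clamp's handle down past its dead point so that the clamp stays shut by itself with its pad holding the housing. Push gently and by feel: do not ram the housing, do not force the handle once it is down on its stop, and leave the tins, the screwdriver and the finished unit alone.

Things in the scene. Friction and masses are not known exactly. Their poses are not given: they have to be found in the camera images.
- fixture: Aluminium base plate 360 x 110 x 10 mm, fixed on the green bench. Origin: on the bench, on the plate's centre line, right below the end stop's face. x points along the nest to the stop and clamp, z up; the plate spans x -240 to +120 mm. Two guide rails, 10 mm high over the plate, 75 mm apart, x -200 to -10 mm, form the nest. The clamp's bracket stands behind the stop, x 25 to 105 mm.
- stop (a point): Middle of the lower edge of the end stop's face, on the plate (10 mm above the bench, fixture x = 0). The stop is a dark steel block 60 mm wide, 12 mm thick, 24 mm high over the plate.
- housing: Orange handheld-meter housing 150 x 72 x 34 mm (x, y, z), 0.2 to 0.45 kg, board and screen on top, plain orange deck on the 60 mm next to the stop. Lies loose in the nest, 25 to 60 mm short of the stop, 1.5 mm play to each rail. Origin: centre of its underside, 10 mm above the bench; x points to the stop. Home, its origin is at fixture x = -75 mm. Its rear end face is free to push on.
- handle_pivot (a point): Fixed point: pivot of the clamp's handle, at fixture x = 85 mm, y = 0, 80 mm above the bench; the axis is parallel to the fixture's y. The handle swings in the fixture's x-z plane. It starts standing up, 45 to 80 degrees above level, leaning to fixture +x, stays where it is left, and is shut by pushing it towards +x and down.
- handle_end (a point): Centre of the handle's free end face, 135 mm from the pivot. The last 75 mm are a black round grip, 22 mm diameter; nearer the pivot it is a steel bar 12 mm wide, 8 mm thick. The shut handle rests on a hard stop 3 to 29 degrees above level; where is set by an adjustment that is not measured.
- handle: The handle, origin on its pivot axis. It runs nearly free until 22 degrees before its stop; there the pad meets the housing and the push at the grip rises to some 7 to 10 N, then fades to nothing at the dead point, 3 degrees before the stop; beyond, it drops onto the stop by itself or with a light push. Let go earlier it springs back. Over 32 N on it, as when pressing on against the stop, damages it.
- clamp_arm: Steel clamp arm 98 x 16 x 10 mm, moved by the handle; origin at its pivot, fixture x = 45 mm, 70 mm above the bench. Starts raised over the stop, some 38 to 56 degrees up, and swings down towards fixture -x to about level as the handle is shut. Not to be pressed on itself.
- clamp_pad: Black rubber pad, 20 mm diameter, sprung, on the spindle near the clamp arm's free end. Origin: in the arm, 39.5 mm above the pad's face; z points from the face up the spindle. Shut, the spindle is upright and the pad presses on the housing's plain deck at about fixture x = -45 mm.
- screw_tin: Grey tin with steel screws, 84 mm diameter, 55 mm high; origin at the centre of its underside. Not to be touched.
- insert_tin: Grey tin with brass inserts, 84 mm diameter, 55 mm high; origin at the centre of its underside. Not to be touched.
- driver: Screwdriver with black handle lying on the bench along its x axis; origin on the bench under its middle. Not to be touched.
- finished_unit: A second orange housing of the same kind, 150 x 72 x 34 mm, lying on the bench away from the fixture; origin at the centre of its underside. Not to be touched.
Things that resemble listed ones, but are neither listed nor needed, are in the scene too. Leave any blue or pink look-alike of the housing alone.

How it is judged (in metres and radians):
On the way:
1. the housing is home against the end stop (x of housing in the frame of fixture above -0.0775 m and z of housing in the frame of fixture below 0.013 m), for 0.2 s.
At the end, for the whole second after the job is handed in: The housing lies flat in the nest with its front within 2.5 mm of the end stop and at rest, and the clamp, let go, stays shut with its spindle within 0.15 rad of upright and its pad pressing on the housing with more than 10 N (all of step 1 and contact force between clamp_arm and housing above 10 N and angle between the z axis of clamp_pad and the z axis of fixture, either way round below 0.15 rad and linear speed of housing below 0.01 m/s); the robot touches nothing.
It fails at once if more than 32 N on the clamp's handle (contact force between any of the fingers, the arm and handle above 32 N).
It fails at once if the housing pushed with more than 40 N by the robot (contact force between any of the fingers, the arm and housing above 40 N).
It fails at once if the robot presses on the clamp arm or pad (contact force between any of the fingers, the arm and clamp_arm above 5 N).
It fails at once if a bystander is moved by more than 15 mm (distance of any of screw_tin, insert_tin, driver, finished_unit from where it was at the start of the episode above 0.015 m).
It also fails if it takes over 67 s, if anything falls off the work surface, if the arm or the gripper's body presses on something with over 40 N, if the wrist force passes 120 N, or if a joint passes its speed limit or range.

### The arm

A 6-joint arm with a two-finger parallel gripper is mounted at the origin on the work surface. World frame = base frame: x ahead of the robot, y to its left, z up, the work surface at z = 0. Lengths are in m, angles in degrees, forces in N, time in s.
With the tool pointing down it reaches from about 0.25 to 0.725 m from the base axis. Payload 9.7 kg.
Tool frame: the origin (TCP) lies at the very end of the fingers, on their centre line; the grasp point (between the pads) lies 19 mm behind it; z points along the fingers, y is the line along which they close (so a half turn about z gives the same grasp; the last joint's range is limited). The gripper opens to 85 mm and grips with 20 to 120 N. Pads are 22 mm wide; open, the fingers measure 114 mm over their backs; the gripper's body (76 mm by 85 mm) begins 54 mm behind the grasp point. The pads swing forward as they close: fully open they stand 13 mm farther back than shut.
Start: joints at [-76.089, 4.979, 10.078, 95.1, 0, 90], TCP at [0.132, -0.534, 0.205] pointing down, gripper open.
Joint ranges: [-179.16, 179.16], [-48.56, 103.87], [-65.8, 70.77], [-126.05, 130.52], [-82.76, 87.17], [-180, 180]. Speed limits (degrees/s): [127.2, 127.2, 147.25, 180, 180, 180].

### API

Orientations are given as [roll, pitch, yaw] about the fixed x, y, z axes, in that order (R = Rz(yaw) Ry(pitch) Rx(roll)).
In Python, from workcell import telemetry, optics, workorder gives the robot as it stands.
- The arm moves only by the shell command python3 -m handwheel 'ROWS' [FORCE]. ROWS is JSON, a list of rows, each an object of numbers: "tx", "ty", "tz": the shift along the tool's x, y, z in m; "ax", "ay", "az": the turn, a rotation vector about the tool's x, y, z in degrees; "jaw": the gripper command: -1 is shut, 1 is fully open, values between are in proportion. A call has exactly 10 rows; each row shifts and turns the commanded pose from where the row before left it, along the tool's axes as they then stand; what a row does not reach is not made up. A row lasts 1/8 s, in which the tool goes at most 62.5 mm and 10.7 degrees, less where a joint would pass 70% of its speed; a pose out of reach is approached as far as the arm can. A call is refused whole if a number of a shift passes 0.0625 or a number of a turn 10.7, either way. A call with a gripper value outside its range is refused whole. The fingers move at their own pace and stop on an object; FORCE is the grip in N (left out, the last holds). Time passes only in rows, so rows that do not move let the fingers close, or fill a call up. It gives the time, the measured TCP pose, the force, the opening and the grip force at its end, in the units of the state.
- telemetry.get_obs(): the state, without advancing time (a new reading comes with each control period).
- optics.camera(name): name is "side" or "top" or "wrist"; returns a dict with "color" (400x640x3 uint8, red, green, blue), "K" (3x3 intrinsics, pixels), "extrinsics" (4x4, takes a point from camera to world coordinates); the wrist camera has in their place "mount" (4x4, takes a point from camera to tool coordinates, whose origin is the TCP and whose axes are the flange's). Camera axes: x right, y down, z forward; pixel columns grow to the right and rows downward; lengths in m; the calibration is good to about 2 mm. The wrist camera is an equidistant fisheye: a pixel r from the principal point sees the ray r / f radians off the axis. A picture is of the moment at which its call begins: read the wrist's pose just before it. There is no depth.
- workorder.job_done(): hands the job in; it is judged then, once.
The state is a dict: "time": time; "q": joint angles; "qd": joint speeds; "joint_efforts": joint torques, N m; "ee_pos": TCP position; "tcp_rot": TCP orientation; "wrist_force": force on the tool from outside, world axes, zero at the start; "torque": the same for the moment, N m; "opening": finger opening in m; "grasp_force": force on a finger pad.
Only numpy, scipy, OpenCV 4.12 (cv2) and the standard library are available. Lean on these libraries where they do the work, as an engineer would, in place of code of your own. Each camera call takes 0.05 s, during which the arm holds its last target. There are 200 camera calls.

## Working session

There is one attempt and no reset: what is moved stays moved. The work goes in short steps, Python scripts to look and compute and a shell command to move; the robot and the scene stay as the last step left them, time stands still between calls to the robot, and variables do not carry over. Pictures are saved under pics/ and viewed, at most 10 in all, crops included, and the job is handed in when it is done.

```bash
mkdir -p pics; cat > h.py <<'E'
import numpy as np,cv2,json
from workcell import telemetry,optics,workorder
def snap(n,tag):
    c=optics.camera(n); cv2.imwrite(f'pics/{tag}.png',c['color'][...,::-1]); np.savez(f'pics/{tag}.npz',**{k:np.array(v) for k,v in c.items()}); return c
def ray(c,u,v):
    K=np.array(c['K']);E=np.array(c['extrinsics']); d=E[:3,:3]@np.linalg.solve(K,[u,v,1.]); return E[:3,3],d/np.linalg.norm(d)
def onz(c,u,v,z):
    o,d=ray(c,u,v); return o+d*(z-o[2])/d[2]
def tri(c1,p1,c2,p2):
    o1,d1=ray(c1,*p1);o2,d2=ray(c2,*p2)
    t=np.linalg.lstsq(np.c_[d1,-d2],o2-o1,rcond=None)[0]; a=o1+t[0]*d1;b=o2+t[1]*d2
    return (a+b)/2,np.linalg.norm(a-b)
def proj(c,P):
    E=np.array(c['extrinsics']);p=np.array(c['K'])@(E[:3,:3].T@(np.array(P)-E[:3,3])); return p[:2]/p[2]
E
python3 - <<'E'
from h import *
np.set_printoptions(precision=4,suppress=True)
print(telemetry.get_obs())
for n in('side','top'):
    c=snap(n,n+'0'); print(n,np.array(c['K']),np.array(c['extrinsics']))
E
```

```text
{'time': 0.0, 'q': array([-76.0888,   5.011 ,  10.0325,  95.0994,   0.0011,  90.0022]), 'qd': array([-0.0759, -0.0615, -0.0284, -0.1123,  0.0229,  0.0242]), 'joint_efforts': array([  0.0008, -52.0391,  46.4801,   0.0163,  -0.    ,   0.    ]), 'ee_pos': array([ 0.1322, -0.5336,  0.2044]), 'tcp_rot': array([-179.9221,   -0.0011,   13.909 ]), 'wrist_force': array([-0.3834,  0.1146, -0.1161]), 'torque': array([-0.0275,  0.0479,  0.0251]), 'grasp_force': 0.0, 'opening': 0.08537632606503857}
side [[403.5652   0.     316.6541]
 [  0.     403.5652 200.1178]
 [  0.       0.       1.    ]] [[ 0.9982 -0.0458  0.039   0.5405]
 [-0.0593 -0.6419  0.7645 -0.8789]
 [-0.01   -0.7654 -0.6435  0.8696]
 [ 0.      0.      0.      1.    ]]
top [[473.2629   0.     319.3535]
 [  0.     473.2629 193.1449]
 [  0.       0.       1.    ]] [[ 0.0173 -0.994   0.1082  0.4204]
 [-0.9995 -0.0142  0.0293 -0.0053]
 [-0.0276 -0.1086 -0.9937  1.4311]
 [ 0.      0.      0.      1.    ]]
```

View pics/side0.png

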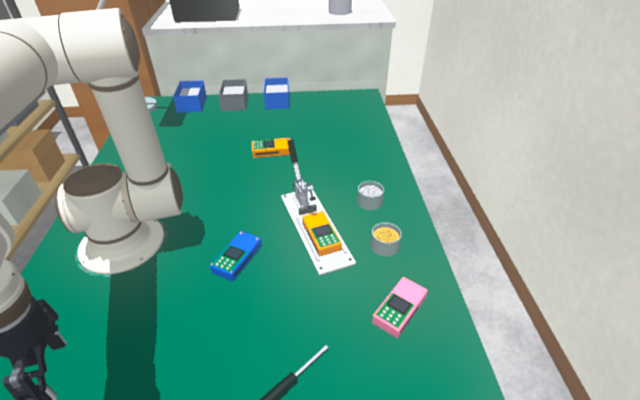

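View pics/top0.png

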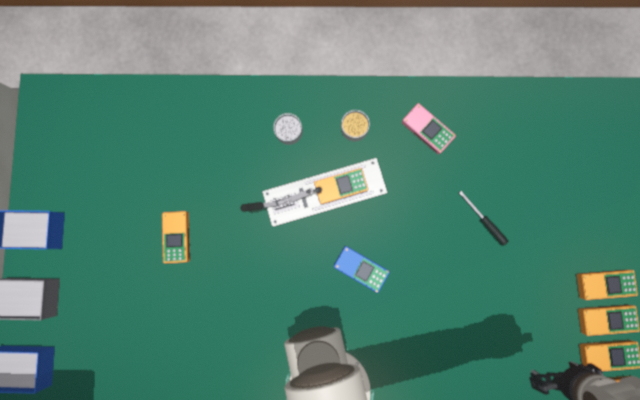

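Top view: the housing to be pushed is the orange one on the white plate at (342,187) (side (322,233)). Look-alikes are the finished unit at (175,237), three orange units at (608,285/320/355), a blue one at (362,268) and a pink one at (430,127). The black grip is at (252,208) in top and about (292,150) in side.

```bash
cat > m.py <<'E'
from h import *
np.set_printoptions(precision=4,suppress=True)
L=lambda t:dict(np.load(f'pics/{t}.npz'))
T,S=L('top0'),L('side0')
def big(m,seed):
    n,l,s,ce=cv2.connectedComponentsWithStats(m.astype(np.uint8)); 
    i=1+np.argmin([np.hypot(*(ce[k]-seed))+ (1e3 if s[k,4]<40 else 0) for k in range(1,n)]); return l==i
def hull(c,m,z):
    v,u=np.nonzero(m); pts=cv2.convexHull(np.c_[u,v].astype(np.int32)).reshape(-1,2)
    return np.array([onz(c,a,b,z)[:2] for a,b in pts],np.float32)
for nm,c,roi in(('top',T,(240,150,160,85)),('side',S,(270,180,95,95))):
    h=cv2.cvtColor(c['color'],cv2.COLOR_RGB2HSV); x,y,w,hh=roi; R=np.zeros(h.shape[:2],bool);R[y:y+hh,x:x+w]=1
    pl=R&((h[...,1]<60)&(h[...,2]>150)); pl=cv2.morphologyEx(pl.astype(np.uint8),cv2.MORPH_OPEN,np.ones((3,3)))
    print(nm,'plate',cv2.minAreaRect(hull(c,pl>0,.010)))
    b=cv2.boxPoints(cv2.minAreaRect(hull(c,pl>0,.010)));print(b)
    og=R&(h[...,0]<25)&(h[...,1]>140)&(h[...,2]>150)
    og=cv2.morphologyEx(og.astype(np.uint8),cv2.MORPH_CLOSE,np.ones((9,9)))>0
    print(nm,'housing',cv2.minAreaRect(hull(c,og,.044)))
a=T['color'][140:250,230:400]; b=S['color'][125:285,240:400]
a=cv2.resize(a,None,fx=4.5,fy=4.5,interpolation=cv2.INTER_CUBIC);b=cv2.resize(b,None,fx=3.5,fy=3.5,interpolation=cv2.INTER_CUBIC)
cv2.imwrite('pics/ca.png',a[...,::-1]);cv2.imwrite('pics/cb.png',b[...,::-1])
E
python3 m.py
```

```text
top plate ((0.5796607732772827, 0.023364171385765076), (0.11688023805618286, 0.36779147386550903), 17.2962589263916)
[[ 0.4692  0.1816]
 [ 0.5785 -0.1696]
 [ 0.6901 -0.1348]
 [ 0.5808  0.2163]]Traceback (most recent call last):
  File "m.py", line 18, in <module>
    print(nm,'housing',cv2.minAreaRect(hull(c,og,.044)))
                                       ~~~~^^^^^^^^^^^
  File "m.py", line 9, in hull
    v,u=np.nonzero(m); pts=cv2.convexHull(np.c_[u,v].astype(np.int32)).reshape(-1,2)
                           ^^^^^^^^^^^^^^^^^^^^^^^^^^^^^^^^^^^^^^^^^^^^^^^^^^^
AttributeError: 'NoneType' object has no attribute 'reshape'
```

```bash
python3 - <<'E'
s=open('m.py').read()
s=s.replace("    og=cv2","    print(R.sum(),og.sum(),h[187,330],h[225,313])\n    og=cv2").replace("    print(nm,'housing'","    if og.any(): print(nm,'housing'")
open('m.py','w').write(s)
E
python3 m.py
```

```text
top plate ((0.5796607732772827, 0.023364171385765076), (0.11688023805618286, 0.36779147386550903), 17.2962589263916)
[[ 0.4692  0.1816]
 [ 0.5785 -0.1696]
 [ 0.6901 -0.1348]
 [ 0.5808  0.2163]]
13600 0 [ 20 119 255] [ 79 111 131]
side plate ((0.5832759737968445, 0.03891777992248535), (0.4072245657444, 0.27531325817108154), 76.74127960205078)
[[ 0.4026 -0.1277]
 [ 0.6706 -0.1908]
 [ 0.764   0.2055]
 [ 0.496   0.2687]]
9025 361 [ 81 170 144] [ 26 255 255]
side housing ((0.5942888259887695, -0.040822833776474), (0.0731268897652626, 0.16861243546009064), 17.325315475463867)
```

View pics/ca.png

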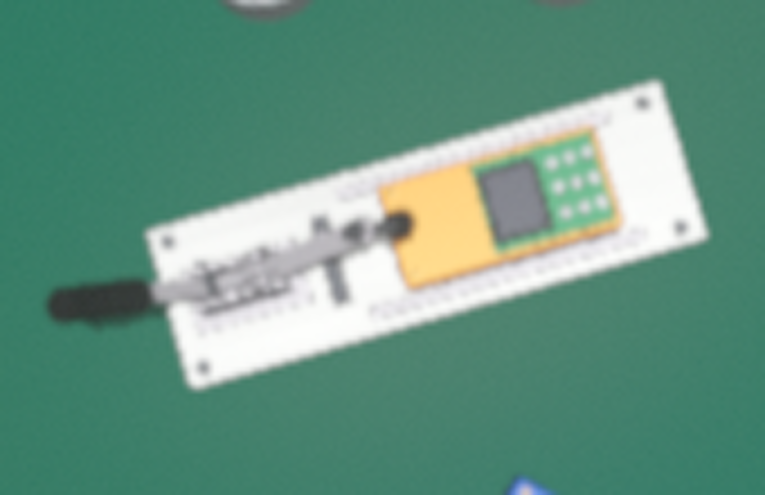

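View pics/cb.png

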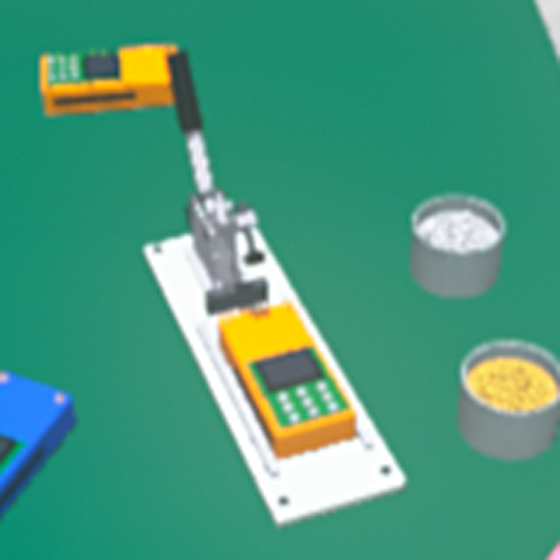

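The crops confirm the choice. The housing with its plain deck faces the dark stop: stop at ca (338,262), housing rear corners at ca (594,130) and (622,222), cb (280,455) and (355,438). The handle's end is at ca (62,303), cb (178,57).

```bash
python3 - <<'E'
from h import *
np.set_printoptions(precision=4,suppress=True)
L=lambda t:dict(np.load(f'pics/{t}.npz'))
T,S=L('top0'),L('side0')
a=lambda x,y:(230+(x+.5)/4.5-.5,140+(y+.5)/4.5-.5); b=lambda x,y:(240+(x+.5)/3.5-.5,125+(y+.5)/3.5-.5)
d0={}
for n,p,q in(('plate rearL(-y..)',(708,238),(282,523)),('plate rearR',(660,82),(405,484)),('plate frontL',(193,390),(145,247)),
 ('hs frontL',(408,290),(222,320)),('hs frontR',(382,187),(292,305)),('hs rearR',(594,130),(355,412)),('hs rearL',(620,222),(270,432)),('hend',(60,303),(180,57)),('grip inner',(152,292),(190,131))):
    P,e=tri(T,a(*p),S,b(*q)); d0[n]=P; print(n,P,e)
yaw=np.deg2rad(107.3)
dx=np.array([np.cos(yaw),np.sin(yaw)]);dy=np.array([-dx[1],dx[0]])
O=np.array([.5797,.0234])+.06*dx
print('O',O)
for n,P in d0.items(): r=P[:2]-O; print(n,'fix',r@dx,r@dy,P[2])
for n in('hend','grip inner'):
    P=d0[n];r=P[:2]-O; print(n,np.degrees(np.arctan2(P[2]-.08,r@dx-.085)),np.hypot(P[2]-.08,r@dx-.085))
E
```

```text
plate rearL(-y..) [ 0.5822 -0.1672  0.0061] 0.0035702575444155078
plate rearR [ 0.6853 -0.1346  0.0072] 0.0012435124666320826
plate frontL [0.4738 0.1759 0.0103] 0.0019441796227982707
hs frontL [0.5422 0.0327 0.0409] 0.005561199893205048
hs frontR [0.6075 0.0508 0.0387] 0.0001694236190806592
hs rearR [ 0.6475 -0.0881  0.0439] 0.0018438074152321699
hs rearL [ 0.5821 -0.1057  0.0452] 0.007133086826227965
hend [0.5171 0.2337 0.185 ] 0.001556244314782433
grip inner [0.5258 0.1865 0.1358] 0.0037795435265370807
O [0.5619 0.0807]
plate rearL(-y..) fix -0.2426925376643874 0.05430277541626048 0.006144765251404782
plate rearR fix -0.24228038935063148 -0.053825224031658486 0.007221697167283214
plate frontL fix 0.11710438169086823 0.05571164267438692 0.010307236841472667
hs frontL fix -0.03999599231209159 0.03303860852739811 0.040884689158211474
hs frontR fix -0.042057519217091464 -0.03466696142037054 0.038747119534145946
hs rearR fix -0.18664892531754862 -0.031543629410066214 0.04392217198621634
hs rearL fix -0.18401419797085866 0.03607560041969146 0.0451661296681381
hend fix 0.15940761468194664 -0.0027936534760666723 0.18497298979484061
grip inner fix 0.11174807818116739 0.0029130756914014858 0.13578943934613413
hend 54.669983225328025 0.1286694280282801
grip inner 64.38475212214611 0.06187019661308522
```

```bash
python3 -m handwheel '[{"az":-3.4,"jaw":-1},{"tx":0.05,"ty":-0.02,"jaw":-1},{"tx":0.05,"ty":-0.02,"jaw":-1},{"tx":0.05,"ty":-0.02,"jaw":-1},{"tx":0.05,"ty":-0.02,"jaw":-1},{"tx":0.05,"ty":-0.02,"jaw":-1},{"tx":0.05,"ty":-0.02,"jaw":-1},{"tx":0.05,"ty":-0.02,"jaw":-1},{"tx":0.05,"ty":-0.02,"jaw":-1},{"tx":0.05,"ty":-0.02,"jaw":-1}]' 30
```

```text
$[0]: bad value
```

```bash
python3 -m handwheel '[{"tx":0,"ty":0,"tz":0,"ax":0,"ay":0,"az":-3.4,"jaw":-1},{"tx":0.05,"ty":-0.02,"tz":0,"ax":0,"ay":0,"az":0,"jaw":-1},{"tx":0.05,"ty":-0.02,"tz":0,"ax":0,"ay":0,"az":0,"jaw":-1},{"tx":0.05,"ty":-0.02,"tz":0,"ax":0,"ay":0,"az":0,"jaw":-1},{"tx":0.05,"ty":-0.02,"tz":0,"ax":0,"ay":0,"az":0,"jaw":-1},{"tx":0.05,"ty":-0.02,"tz":0,"ax":0,"ay":0,"az":0,"jaw":-1},{"tx":0.05,"ty":-0.02,"tz":0,"ax":0,"ay":0,"az":0,"jaw":-1},{"tx":0.05,"ty":-0.02,"tz":0,"ax":0,"ay":0,"az":0,"jaw":-1},{"tx":0.05,"ty":-0.02,"tz":0,"ax":0,"ay":0,"az":0,"jaw":-1},{"tx":0.05,"ty":-0.02,"tz":0,"ax":0,"ay":0,"az":0,"jaw":-1}]' 30; python3 -m handwheel --help | head -20
```

```text
time: 1.35
ee_pos: [0.5094, -0.2267, 0.2048]
tcp_rot: [-180.0, 0.0, 17.3]
wrist_force: [0.2, -1.8, 0.4]
opening: 0.0003
grasp_force: 0.0invalid input: not JSON, or not a number
```

```bash
python3 -m handwheel '[{"tx":0.036,"ty":-0.013,"tz":0,"ax":0,"ay":0,"az":0,"jaw":-1},{"tx":0.036,"ty":-0.013,"tz":0,"ax":0,"ay":0,"az":0,"jaw":-1},{"tx":0.035,"ty":-0.013,"tz":0,"ax":0,"ay":0,"az":0,"jaw":-1},{"tx":0.035,"ty":-0.014,"tz":0,"ax":0,"ay":0,"az":0,"jaw":-1},{"tx":0,"ty":0,"tz":0.04,"ax":0,"ay":0,"az":0,"jaw":-1},{"tx":0,"ty":0,"tz":0.04,"ax":0,"ay":0,"az":0,"jaw":-1},{"tx":0,"ty":0,"tz":0.04,"ax":0,"ay":0,"az":0,"jaw":-1},{"tx":0,"ty":0,"tz":0.03,"ax":0,"ay":0,"az":0,"jaw":-1},{"tx":0,"ty":0,"tz":0,"ax":0,"ay":0,"az":0,"jaw":-1},{"tx":0,"ty":0,"tz":0,"ax":0,"ay":0,"az":0,"jaw":-1}]' && python3 - <<'E'
from h import *
c=snap('side','side1'); cv2.imwrite('pics/s1.png',cv2.resize(c['color'][130:290,250:410],None,fx=3.5,fy=3.5,interpolation=cv2.INTER_CUBIC)[...,::-1])
print(telemetry.get_obs()['wrist_force'],telemetry.get_obs()['ee_pos'])
E
```

```text
time: 2.6
ee_pos: [0.6286, -0.1354, 0.0564]
tcp_rot: [180.0, -0.1, 17.3]
wrist_force: [-0.5, -0.0, 0.3]
opening: -0.0003
grasp_force: 0.0
[0.15926072 0.88111129 0.45047036] [ 0.62890842 -0.13544746  0.05690326]
```

View pics/s1.png

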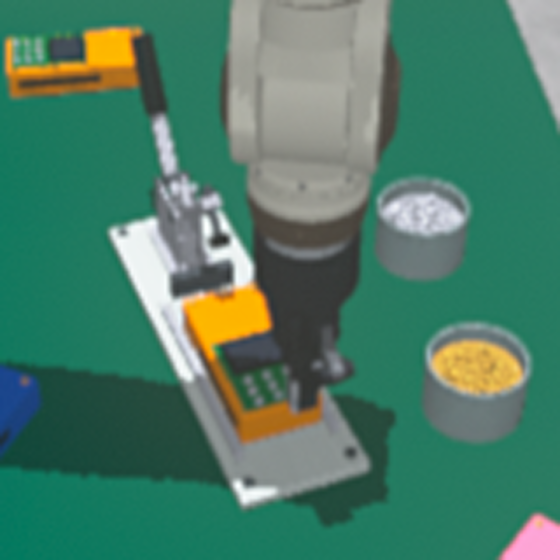

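The fingertips, at crop (297,405), are above and behind the housing's rear end. I'll check this against the calibration.

```bash
python3 - <<'E'
from h import *
S=dict(np.load('pics/side1.npz'))
yaw=np.deg2rad(107.3);dx=np.array([np.cos(yaw),np.sin(yaw)]);dy=np.array([-dx[1],dx[0]]);O=np.array([.5619,.0807])
print('tip',proj(S,[.6289,-.1354,.0569]), 'fix',(np.array([.6289,-.1354])-O)@dx,(np.array([.6289,-.1354])-O)@dy)
for y in(-.034,.034): print('hs rear bottom corner',onz(S,250+ (242 if y>0 else 322)/3.5,130+(440 if y>0 else 422)/3.5,.012)[:2]@np.eye(2))
for p,z in(((242,440),.012),((322,422),.012),((236,415),.044),((320,395),.044)):
    q=onz(S,250+p[0]/3.5-.36,130+p[1]/3.5-.36,z)[:2]-O; print(z,q@dx,q@dy)
E
```

```text
tip [335.89549097 251.99861258] fix -0.2262479253357662 0.0002937367215220532
hs rear bottom corner [ 0.65179754 -0.09002341]
hs rear bottom corner [ 0.58502699 -0.10522124]
0.012 -0.18274307629838704 0.03367207564003166
0.012 -0.18807321722141812 -0.03465539139352285
0.044 -0.1833182579557106 0.03877838473655275
0.044 -0.18733169248673756 -0.032179891466029086
```

```bash
python3 -m handwheel '[{"tx":0,"ty":0,"tz":0.018,"ax":0,"ay":0,"az":0,"jaw":-1},{"tx":0,"ty":0,"tz":0.018,"ax":0,"ay":0,"az":0,"jaw":-1},{"tx":0,"ty":0,"tz":0,"ax":0,"ay":0,"az":0,"jaw":-1},{"tx":0,"ty":-0.005,"tz":0,"ax":0,"ay":0,"az":0,"jaw":-1},{"tx":0,"ty":-0.005,"tz":0,"ax":0,"ay":0,"az":0,"jaw":-1},{"tx":0,"ty":-0.005,"tz":0,"ax":0,"ay":0,"az":0,"jaw":-1},{"tx":0,"ty":-0.005,"tz":0,"ax":0,"ay":0,"az":0,"jaw":-1},{"tx":0,"ty":-0.003,"tz":0,"ax":0,"ay":0,"az":0,"jaw":-1},{"tx":0,"ty":-0.003,"tz":0,"ax":0,"ay":0,"az":0,"jaw":-1},{"tx":0,"ty":-0.003,"tz":0,"ax":0,"ay":0,"az":0,"jaw":-1}]'
python3 -m handwheel '[{"tx":0,"ty":-0.003,"tz":0,"ax":0,"ay":0,"az":0,"jaw":-1},{"tx":0,"ty":-0.003,"tz":0,"ax":0,"ay":0,"az":0,"jaw":-1},{"tx":0,"ty":-0.003,"tz":0,"ax":0,"ay":0,"az":0,"jaw":-1},{"tx":0,"ty":-0.002,"tz":0,"ax":0,"ay":0,"az":0,"jaw":-1},{"tx":0,"ty":-0.002,"tz":0,"ax":0,"ay":0,"az":0,"jaw":-1},{"tx":0,"ty":-0.002,"tz":0,"ax":0,"ay":0,"az":0,"jaw":-1},{"tx":0,"ty":-0.002,"tz":0,"ax":0,"ay":0,"az":0,"jaw":-1},{"tx":0,"ty":-0.002,"tz":0,"ax":0,"ay":0,"az":0,"jaw":-1},{"tx":0,"ty":-0.002,"tz":0,"ax":0,"ay":0,"az":0,"jaw":-1},{"tx":0,"ty":-0.002,"tz":0,"ax":0,"ay":0,"az":0,"jaw":-1}]'
```

```text
time: 3.9
ee_pos: [0.6194, -0.1074, 0.0191]
tcp_rot: [180.0, -0.0, 17.3]
wrist_force: [-0.6, -0.6, -0.1]
opening: -0.0001
grasp_force: 0.0
time: 5.15
ee_pos: [0.6126, -0.0855, 0.0191]
tcp_rot: [-180.0, 0.0, 17.3]
wrist_force: [0.2, -0.9, -0.1]
opening: 0.0005
grasp_force: 0.0
```

```bash
python3 -m handwheel '[{"tx":0,"ty":-0.0015,"tz":0,"ax":0,"ay":0,"az":0,"jaw":-1},{"tx":0,"ty":-0.001,"tz":0,"ax":0,"ay":0,"az":0,"jaw":-1},{"tx":0,"ty":-0.001,"tz":0,"ax":0,"ay":0,"az":0,"jaw":-1},{"tx":0,"ty":-0.001,"tz":0,"ax":0,"ay":0,"az":0,"jaw":-1},{"tx":0,"ty":-0.001,"tz":0,"ax":0,"ay":0,"az":0,"jaw":-1},{"tx":0,"ty":-0.001,"tz":0,"ax":0,"ay":0,"az":0,"jaw":-1},{"tx":0,"ty":-0.0005,"tz":0,"ax":0,"ay":0,"az":0,"jaw":-1},{"tx":0,"ty":-0.0005,"tz":0,"ax":0,"ay":0,"az":0,"jaw":-1},{"tx":0,"ty":-0.0005,"tz":0,"ax":0,"ay":0,"az":0,"jaw":-1},{"tx":0,"ty":0,"tz":0,"ax":0,"ay":0,"az":0,"jaw":-1}]'
python3 - <<'E'
from h import *
c=snap('side','side2'); cv2.imwrite('pics/s2.png',cv2.resize(c['color'][150:270,270:390],None,fx=5,fy=5,interpolation=cv2.INTER_CUBIC)[...,::-1])
E
```

```text
time: 6.4
ee_pos: [0.6102, -0.0779, 0.0191]
tcp_rot: [-180.0, 0.0, 17.3]
wrist_force: [-0.2, -0.2, 0.6]
opening: 0.0
grasp_force: 0.0
```

View pics/s2.png

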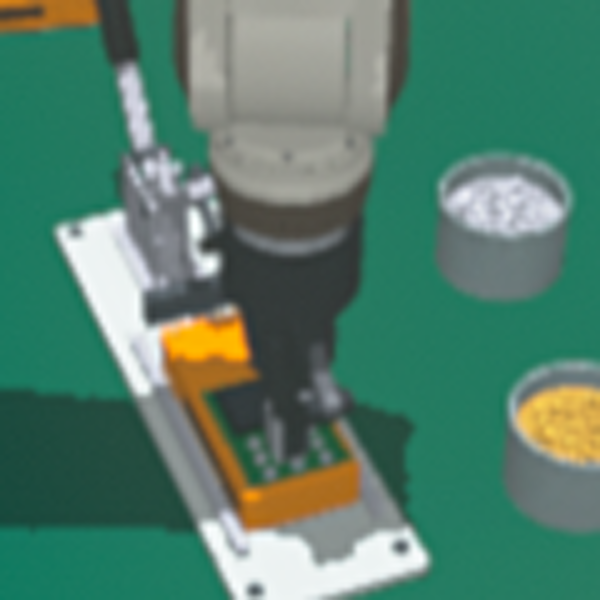

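```bash
python3 - <<'E'
from h import *
S=dict(np.load('pics/side1.npz'))
print(telemetry.get_obs())
print(proj(S,[.6102,-.0779,.0191]),proj(S,[.6102,-.0779,.06]),proj(S,[.6289,-.1354,.0564]))
o,d=ray(S,327,244);yaw=np.deg2rad(107.3);dx=np.array([np.cos(yaw),np.sin(yaw)])
for z in(.019,.03,.044,.05): p=onz(S,327,244,z); print(z,p,(p[:2]-[.5619,.0807])@dx)
c=snap('wrist','w1'); print(c['K'],c['mount']); t=snap('top','top1')
a=cv2.resize(c['color'],(560,350)); b=cv2.resize(t['color'][140:250,230:400],None,fx=3.3,fy=3.3)[:,:560]
cv2.imwrite('pics/wt.png',np.vstack([a,np.pad(b,((0,0),(0,560-b.shape[1]),(0,0)))[:250]])[...,::-1])
E
```

```text
{'time': 6.45, 'q': array([-7.28251513e+00,  1.42543811e+01,  1.99480461e-02,  7.57650772e+01,
       -2.50307726e-03,  1.55404075e+02]), 'qd': array([-0.00277401, -0.03469883,  0.0065559 ,  0.02906452, -0.05190579,
       -0.05961851]), 'joint_efforts': array([ 2.74247612e-02, -6.19873953e+01,  4.63098800e+01,  4.34535890e-03,
        1.98355883e-03,  2.62439113e-03]), 'ee_pos': array([ 0.61022795, -0.07799644,  0.01908994]), 'tcp_rot': array([1.79997520e+02, 5.96507363e-04, 1.73134096e+01]), 'wrist_force': array([ 0.2008424 ,  0.72518199, -0.37437896]), 'torque': array([ 0.0283483 , -0.00468355,  0.00574689]), 'grasp_force': 0.0, 'opening': -0.00018841995687223179}
[327.24239464 246.51061437] [327.34308203 236.46484971] [335.89167188 252.12439678]
0.019 [ 0.61029715 -0.06783752  0.019     ] -0.15620990036752272
0.03 [ 0.60939465 -0.07832568  0.03      ] -0.1659551985376639
0.044 [ 0.60824602 -0.09167424  0.044     ] -0.17835830529966162
0.05 [ 0.60775375 -0.09739505  0.05      ] -0.1836739224833749
[[309.70691629   0.         315.66528058]
 [  0.         309.70691629 191.45498316]
 [  0.           0.           1.        ]] [[ 4.14865137e-04 -9.58569554e-01 -2.84858277e-01  7.21301995e-02]
 [ 9.99999811e-01  5.26913871e-04 -3.16713760e-04 -7.94621420e-04]
 [ 4.53687945e-04 -2.84858091e-01  9.58569592e-01 -1.68087251e-01]
 [ 0.00000000e+00  0.00000000e+00  0.00000000e+00  1.00000000e+00]]
```

View pics/wt.png

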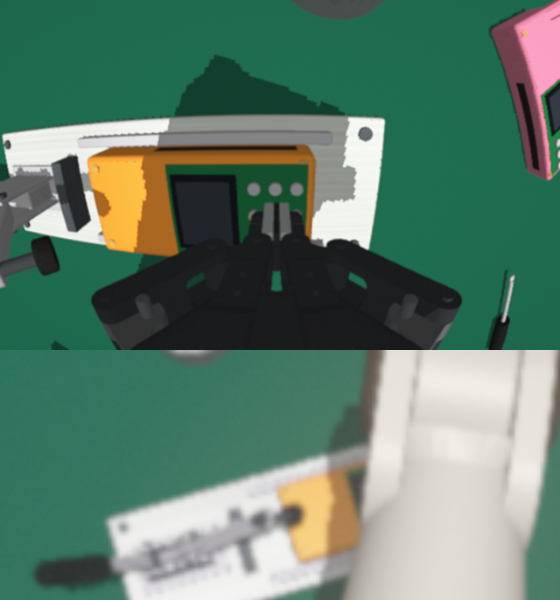

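```bash
python3 - <<'E'
from h import *
from scipy.spatial.transform import Rotation as R
np.set_printoptions(precision=4,suppress=True)
c=dict(np.load('pics/w1.npz')); K=c['K'];M=c['mount']
p0=np.array([.6102,-.078,.0191]);Rt=R.from_euler('xyz',[180,0,17.313],degrees=True).as_matrix()
def pt(P):
    q=M[:3,:3].T@(P-M[:3,3]); th=np.arctan2(np.hypot(*q[:2]),q[2]); r=K[0,0]*th; u=q[:2]/np.hypot(*q[:2])*r+K[:2,2]; return u, u*.875
def wray(u,v):
    d=np.array([u-K[0,2],v-K[1,2]]);r=np.hypot(*d);th=r/K[0,0];d=np.r_[d/r*np.sin(th),np.cos(th)]
    return p0+Rt@M[:3,3],Rt@M[:3,:3]@d
print('tcp',pt(np.zeros(3)),'15mm back',pt(np.array([0,0,-.03])))
yaw=np.deg2rad(107.3);dx=np.array([np.cos(yaw),np.sin(yaw)]);dy=np.array([-dx[1],dx[0]]);O=np.array([.5619,.0807])
for n,p,z in(('plate rear-right',(384,119),.01),('plate fr',(3,133),.01),('hs rear -y top',(314,160),.044),('hs rear -y bottom',(310,148),.044),('hs front -y',(92,158),.044),('rear edge near finger',(312,215),.044)):
    o,d=wray(p[0]/.875,p[1]/.875);q=(o+d*(z-o[2])/d[2])[:2]-O; print(n,q@dx,q@dy)
for p in((-.2-.0-.04,-.055,.01),(-.186,-.036,.044)):
    w=np.r_[O+p[0]*dx+p[1]*dy,p[2]]; print(p,pt(Rt.T@(w-p0))[1])
E
```

```text
tcp (array([317.0924, 227.5362]), array([277.4559, 199.0942])) 15mm back (array([317.3202, 251.0772]), array([277.6552, 219.6926]))
plate rear-right -0.23933594710643294 -0.053361460193418794
plate fr 0.11444338124053721 -0.05501743646333811
hs rear -y top -0.1858317765787018 -0.03283605744878793
hs rear -y bottom -0.18338812380170916 -0.039580459904484694
hs front -y -0.045672999661715494 -0.03484513911784487
rear edge near finger -0.18622523772068858 0.000779096978419859
(-0.24000000000000002, -0.055, 0.01) [385.0126 116.7006]
(-0.186, -0.036, 0.044) [314.5155 154.419 ]
```

```bash
python3 - <<'E'
from h import *
o=[]
for t,(x,y,w,h) in(('side1',(315,225,45,45)),('side2',(305,225,45,45))):
    o.append(cv2.resize(np.load(f'pics/{t}.npz')['color'][y:y+h,x:x+w],(390,390),interpolation=cv2.INTER_NEAREST))
w=np.load('pics/w1.npz')['color'][180:330,240:400]
o=np.hstack(o); w=cv2.resize(w,None,fx=1.35,fy=1.35); 
cv2.imwrite('pics/z.png',np.vstack([o,np.pad(w,((0,0),(0,780-w.shape[1]),(0,0)))])[...,::-1])
E
```

```text
(no output)
```

View pics/z.png

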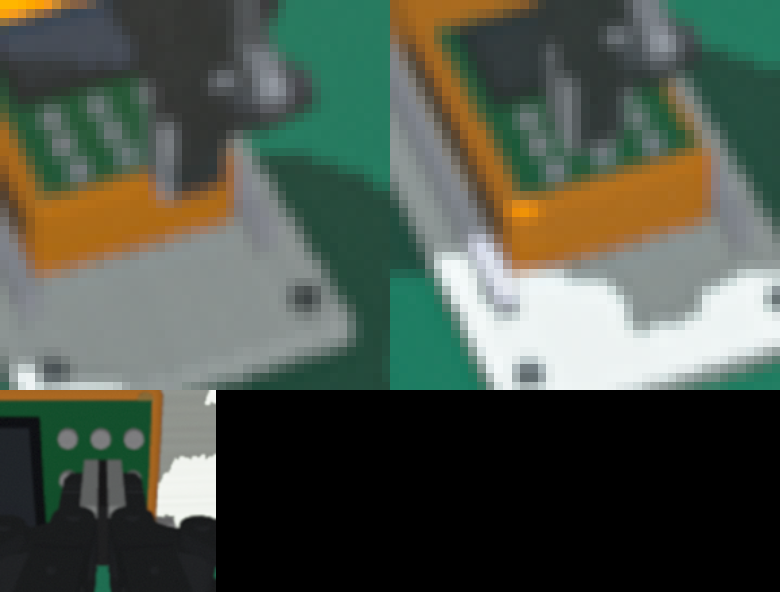

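The housing's rear corner is unmoved at (319,256), and the fingertips are seen above the board at (327,242). So the real fingertips end well behind the reported TCP, and they passed over the top of the housing. I'll go back behind it and measure the tip height in free air.

```bash
python3 -m handwheel '[{"tx":0,"ty":0,"tz":-0.02,"ax":0,"ay":0,"az":0,"jaw":-1},{"tx":0,"ty":0,"tz":-0.01,"ax":0,"ay":0,"az":0,"jaw":-1},{"tx":0,"ty":0.02,"tz":0,"ax":0,"ay":0,"az":0,"jaw":-1},{"tx":0,"ty":0.02,"tz":0,"ax":0,"ay":0,"az":0,"jaw":-1},{"tx":0,"ty":0.02,"tz":0,"ax":0,"ay":0,"az":0,"jaw":-1},{"tx":0,"ty":0.008,"tz":0,"ax":0,"ay":0,"az":0,"jaw":-1},{"tx":0,"ty":0,"tz":0.01,"ax":0,"ay":0,"az":0,"jaw":-1},{"tx":0,"ty":0,"tz":0.01,"ax":0,"ay":0,"az":0,"jaw":-1},{"tx":0,"ty":0,"tz":0.008,"ax":0,"ay":0,"az":0,"jaw":-1},{"tx":0,"ty":0,"tz":0,"ax":0,"ay":0,"az":0,"jaw":-1}]'
python3 - <<'E'
from h import *
print(telemetry.get_obs()['ee_pos'])
o=[];c=snap('side','side3');w=snap('wrist','w3')
a=cv2.resize(c['color'][225:275,315:365],(400,400),interpolation=cv2.INTER_NEAREST)
b=cv2.resize(w['color'][150:350,215:415],(400,400))
cv2.imwrite('pics/z3.png',np.hstack([a,b])[...,::-1])
E
```

```text
time: 7.8
ee_pos: [0.6298, -0.1423, 0.02]
tcp_rot: [-180.0, 0.1, 17.3]
wrist_force: [0.1, 0.1, -0.0]
opening: -0.0001
grasp_force: 0.0
[ 0.62983487 -0.14232421  0.02001958]
```

View pics/z3.png

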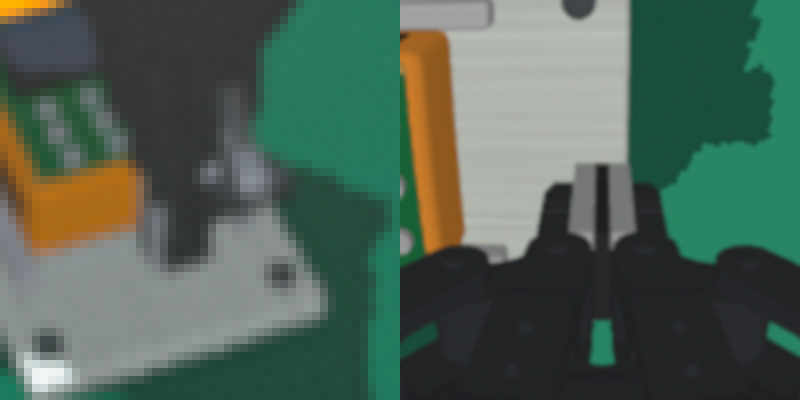

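The tip is at side pixel (338,258), where the TCP should show at about row 263, and at wrist row 232 both over the housing and in free air. So the fingers really end about 25 mm short of the stated TCP. I'll lower by that much, by feel.

```bash
python3 -m handwheel '[{"tx":0,"ty":0,"tz":0.005,"ax":0,"ay":0,"az":0,"jaw":-1},{"tx":0,"ty":0,"tz":0.005,"ax":0,"ay":0,"az":0,"jaw":-1},{"tx":0,"ty":0,"tz":0.003,"ax":0,"ay":0,"az":0,"jaw":-1},{"tx":0,"ty":0,"tz":0.002,"ax":0,"ay":0,"az":0,"jaw":-1},{"tx":0,"ty":0,"tz":0.002,"ax":0,"ay":0,"az":0,"jaw":-1},{"tx":0,"ty":0,"tz":0.002,"ax":0,"ay":0,"az":0,"jaw":-1},{"tx":0,"ty":0,"tz":0.001,"ax":0,"ay":0,"az":0,"jaw":-1},{"tx":0,"ty":0,"tz":0,"ax":0,"ay":0,"az":0,"jaw":-1},{"tx":0,"ty":-0.004,"tz":0,"ax":0,"ay":0,"az":0,"jaw":-1},{"tx":0,"ty":-0.004,"tz":0,"ax":0,"ay":0,"az":0,"jaw":-1}]'
```

```text
time: 9.15
ee_pos: [0.628, -0.135, 0.0012]
tcp_rot: [-180.0, -0.0, 17.3]
wrist_force: [-0.5, -0.0, 0.7]
opening: 0.0001
grasp_force: 0.0
```

```bash
python3 -m handwheel '[{"tx":0,"ty":-0.004,"tz":0,"ax":0,"ay":0,"az":0,"jaw":-1},{"tx":0,"ty":-0.004,"tz":0,"ax":0,"ay":0,"az":0,"jaw":-1},{"tx":0,"ty":-0.004,"tz":0,"ax":0,"ay":0,"az":0,"jaw":-1},{"tx":0,"ty":-0.003,"tz":0,"ax":0,"ay":0,"az":0,"jaw":-1},{"tx":0,"ty":-0.003,"tz":0,"ax":0,"ay":0,"az":0,"jaw":-1},{"tx":0,"ty":-0.003,"tz":0,"ax":0,"ay":0,"az":0,"jaw":-1},{"tx":0,"ty":-0.003,"tz":0,"ax":0,"ay":0,"az":0,"jaw":-1},{"tx":0,"ty":-0.003,"tz":0,"ax":0,"ay":0,"az":0,"jaw":-1},{"tx":0,"ty":-0.003,"tz":0,"ax":0,"ay":0,"az":0,"jaw":-1},{"tx":0,"ty":-0.003,"tz":0,"ax":0,"ay":0,"az":0,"jaw":-1}]'; python3 - <<'E'
from h import *
o=telemetry.get_obs();print(o['wrist_force'],o['ee_pos'])
E
```

```text
time: 10.4
ee_pos: [0.6182, -0.1037, 0.0011]
tcp_rot: [180.0, -0.0, 17.3]
wrist_force: [1.2, -1.4, -0.5]
opening: -0.0001
grasp_force: 0.8
[ 1.18060943 -1.44537891 -0.48576105] [ 0.61823374 -0.10366119  0.00110293]
```

Contact: the housing slides at about 1.8 N.

```bash
python3 -m handwheel '[{"tx":0,"ty":-0.003,"tz":0,"ax":0,"ay":0,"az":0,"jaw":-1},{"tx":0,"ty":-0.003,"tz":0,"ax":0,"ay":0,"az":0,"jaw":-1},{"tx":0,"ty":-0.003,"tz":0,"ax":0,"ay":0,"az":0,"jaw":-1},{"tx":0,"ty":-0.002,"tz":0,"ax":0,"ay":0,"az":0,"jaw":-1},{"tx":0,"ty":-0.002,"tz":0,"ax":0,"ay":0,"az":0,"jaw":-1},{"tx":0,"ty":-0.002,"tz":0,"ax":0,"ay":0,"az":0,"jaw":-1},{"tx":0,"ty":-0.002,"tz":0,"ax":0,"ay":0,"az":0,"jaw":-1},{"tx":0,"ty":-0.002,"tz":0,"ax":0,"ay":0,"az":0,"jaw":-1},{"tx":0,"ty":-0.002,"tz":0,"ax":0,"ay":0,"az":0,"jaw":-1},{"tx":0,"ty":-0.001,"tz":0,"ax":0,"ay":0,"az":0,"jaw":-1}]'
```

```text
time: 11.65
ee_pos: [0.6117, -0.0826, 0.0011]
tcp_rot: [-180.0, 0.0, 17.3]
wrist_force: [0.5, -1.4, 0.2]
opening: -0.0001
grasp_force: 0.8
```

```bash
python3 -m handwheel '[{"tx":0,"ty":-0.0008,"tz":0,"ax":0,"ay":0,"az":0,"jaw":-1},{"tx":0,"ty":-0.0008,"tz":0,"ax":0,"ay":0,"az":0,"jaw":-1},{"tx":0,"ty":-0.0008,"tz":0,"ax":0,"ay":0,"az":0,"jaw":-1},{"tx":0,"ty":-0.0008,"tz":0,"ax":0,"ay":0,"az":0,"jaw":-1},{"tx":0,"ty":-0.0008,"tz":0,"ax":0,"ay":0,"az":0,"jaw":-1},{"tx":0,"ty":-0.0005,"tz":0,"ax":0,"ay":0,"az":0,"jaw":-1},{"tx":0,"ty":-0.0005,"tz":0,"ax":0,"ay":0,"az":0,"jaw":-1},{"tx":0,"ty":-0.0005,"tz":0,"ax":0,"ay":0,"az":0,"jaw":-1},{"tx":0,"ty":-0.0005,"tz":0,"ax":0,"ay":0,"az":0,"jaw":-1},{"tx":0,"ty":0,"tz":0,"ax":0,"ay":0,"az":0,"jaw":-1}]'; python3 - <<'E'
from h import *
c=snap('side','side4');h=cv2.cvtColor(c['color'],cv2.COLOR_RGB2HSV)
m=(h[...,0]<30)&(h[...,1]>180)&(h[...,2]>120); m[:180]=0;m[:,:290]=0;m[:,365:]=0
v,u=np.nonzero(m);print(u.min(),u.max(),v.min(),v.max())
o=telemetry.get_obs();print(o['wrist_force'],o['ee_pos'])
E
```

```text
time: 12.9
ee_pos: [0.61, -0.0772, 0.0011]
tcp_rot: [180.0, -0.0, 17.3]
wrist_force: [1.6, -2.6, -2.0]
opening: -0.0002
grasp_force: 1.7
299 335 206 246
[ 1.33908319 -3.57794064 -2.12281342] [ 0.61007001 -0.07720057  0.00112044]
```

```bash
python3 -m handwheel '[{"tx":0,"ty":-0.0004,"tz":0,"ax":0,"ay":0,"az":0,"jaw":-1},{"tx":0,"ty":-0.0004,"tz":0,"ax":0,"ay":0,"az":0,"jaw":-1},{"tx":0,"ty":-0.0004,"tz":0,"ax":0,"ay":0,"az":0,"jaw":-1},{"tx":0,"ty":0,"tz":0,"ax":0,"ay":0,"az":0,"jaw":-1},{"tx":0,"ty":0,"tz":0,"ax":0,"ay":0,"az":0,"jaw":-1},{"tx":0,"ty":0,"tz":0,"ax":0,"ay":0,"az":0,"jaw":-1},{"tx":0,"ty":0,"tz":0,"ax":0,"ay":0,"az":0,"jaw":-1},{"tx":0,"ty":0,"tz":0,"ax":0,"ay":0,"az":0,"jaw":-1},{"tx":0,"ty":0,"tz":0,"ax":0,"ay":0,"az":0,"jaw":-1},{"tx":0,"ty":0,"tz":0,"ax":0,"ay":0,"az":0,"jaw":-1}]'
```

```text
time: 14.2
ee_pos: [0.6101, -0.0771, 0.0014]
tcp_rot: [179.9, -0.0, 17.3]
wrist_force: [2.2, -8.9, -1.2]
opening: -0.0001
grasp_force: 4.4
```

Stalled with 9 N for 1.2 mm of command, at the predicted home position, so the housing is against the stop. Next I retreat, rise and turn the gripper a quarter turn, because joint 6 would hit its limit otherwise. Then I go to the handle.

```bash
python3 -m handwheel '[{"tx":0,"ty":0.005,"tz":0,"ax":0,"ay":0,"az":0,"jaw":-1},{"tx":0,"ty":0.01,"tz":0,"ax":0,"ay":0,"az":0,"jaw":-1},{"tx":0,"ty":0,"tz":-0.05,"ax":0,"ay":0,"az":0,"jaw":-1},{"tx":0,"ty":0,"tz":-0.05,"ax":0,"ay":0,"az":-10,"jaw":-1},{"tx":0,"ty":0,"tz":-0.05,"ax":0,"ay":0,"az":-10,"jaw":-1},{"tx":0,"ty":0,"tz":-0.05,"ax":0,"ay":0,"az":-10,"jaw":-1},{"tx":0,"ty":0,"tz":-0.05,"ax":0,"ay":0,"az":-10,"jaw":-1},{"tx":0,"ty":0,"tz":0,"ax":0,"ay":0,"az":-10,"jaw":-1},{"tx":0,"ty":0,"tz":0,"ax":0,"ay":0,"az":-10,"jaw":-1},{"tx":0,"ty":0,"tz":0,"ax":0,"ay":0,"az":-10,"jaw":-1}]'
python3 -m handwheel '[{"tx":0,"ty":0,"tz":0,"ax":0,"ay":0,"az":-10,"jaw":-1},{"tx":0,"ty":0,"tz":0,"ax":0,"ay":0,"az":-10,"jaw":-1},{"tx":0.04,"ty":0,"tz":0,"ax":0,"ay":0,"az":0,"jaw":-1},{"tx":0.04,"ty":0,"tz":0,"ax":0,"ay":0,"az":0,"jaw":-1},{"tx":0.04,"ty":0,"tz":0,"ax":0,"ay":0,"az":0,"jaw":-1},{"tx":0.04,"ty":0,"tz":0,"ax":0,"ay":0,"az":0,"jaw":-1},{"tx":0.04,"ty":0,"tz":0,"ax":0,"ay":0,"az":0,"jaw":-1},{"tx":0.03,"ty":0,"tz":0,"ax":0,"ay":0,"az":0,"jaw":-1},{"tx":0.03,"ty":0,"tz":0,"ax":0,"ay":0,"az":0,"jaw":-1},{"tx":0,"ty":0,"tz":0,"ax":0,"ay":0,"az":0,"jaw":-1}]'
python3 - <<'E'
from h import *
o=telemetry.get_obs();p=o['ee_pos'];print(p,o['tcp_rot'],o['q'])
yaw=np.deg2rad(107.3);dx=np.array([np.cos(yaw),np.sin(yaw)]);dy=np.array([-dx[1],dx[0]]);O=np.array([.5619,.0807])
print((p[:2]-O)@dx,(p[:2]-O)@dy)
s=snap('side','side5');w=snap('wrist','w5')
a=cv2.resize(s['color'][100:260,260:370],(412,600),interpolation=cv2.INTER_CUBIC);b=cv2.resize(w['color'][:,120:540],(388,370))
cv2.imwrite('pics/z5.png',np.hstack([a,np.pad(b,((0,230),(0,0),(0,0)))])[...,::-1])
E
```

```text
time: 15.45
ee_pos: [0.6141, -0.0904, 0.2511]
tcp_rot: [-180.0, -0.0, 87.6]
wrist_force: [-0.6, -0.1, 0.4]
opening: -0.0002
grasp_force: 0.0
time: 16.7
ee_pos: [0.5362, 0.1594, 0.2511]
tcp_rot: [-180.0, -0.0, 107.5]
wrist_force: [0.6, -0.3, 0.3]
opening: -0.0001
grasp_force: 0.0
[0.53623674 0.15942808 0.25113689] [-1.79991987e+02 -3.32740264e-02  1.07457587e+02] [1.65392584e+01 7.66504283e+00 1.81936320e+01 1.00537135e+02
 3.31413215e-02 8.90816668e+01]
0.08279809034211574 0.0010905222695200834
```

View pics/z5.png

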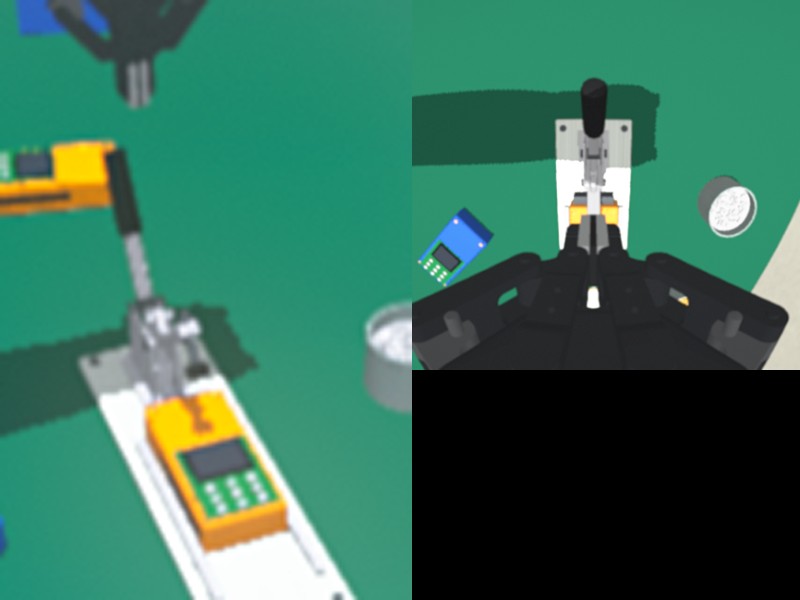

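The housing is seen home against the stop. The fingers at wrist (593,220) line up with the grip at (593,105), and the tip is at side pixel (296,128).

```bash
python3 - <<'E'
from h import *
S=dict(np.load('pics/side5.npz'));p=np.array([.5362,.1594,.2511])
for z in(.25,.26,.27,.28,.29): print(z,proj(S,[p[0],p[1]-.011,z]),proj(S,[p[0],p[1],z]))
E
python3 -m handwheel '[{"tx":0.01,"ty":0,"tz":0.02,"ax":0,"ay":0,"az":0,"jaw":-1},{"tx":0.01,"ty":0,"tz":0.02,"ax":0,"ay":0,"az":0,"jaw":-1},{"tx":0,"ty":0,"tz":0.02,"ax":0,"ay":0,"az":0,"jaw":-1},{"tx":0,"ty":0,"tz":0.02,"ax":0,"ay":0,"az":0,"jaw":-1},{"tx":0,"ty":0,"tz":0.02,"ax":0,"ay":0,"az":0,"jaw":-1},{"tx":0.002,"ty":0,"tz":0,"ax":0,"ay":0,"az":0,"jaw":-1},{"tx":0.002,"ty":0,"tz":0,"ax":0,"ay":0,"az":0,"jaw":-1},{"tx":0.002,"ty":0,"tz":0,"ax":0,"ay":0,"az":0,"jaw":-1},{"tx":0.002,"ty":0,"tz":0,"ax":0,"ay":0,"az":0,"jaw":-1},{"tx":0.002,"ty":0,"tz":0,"ax":0,"ay":0,"az":0,"jaw":-1}]'
```

```text
0.25 [296.50904012 137.05954854] [296.43015952 135.1142304 ]
0.26 [296.36483334 134.09160321] [296.2865473  132.15677517]
0.27 [296.21904171 131.09103977] [296.141368   129.16704885]
0.28 [296.07163895 128.05731753] [295.99459586 126.14452035]
0.29 [295.92259822 124.98988378] [295.8462045  123.08864683]
time: 18.05
ee_pos: [0.5278, 0.1869, 0.1514]
tcp_rot: [180.0, -0.0, 107.3]
wrist_force: [0.4, 0.4, -0.1]
opening: -0.0003
grasp_force: 0.0
```

```bash
python3 -m handwheel '[{"tx":0.003,"ty":0,"tz":0,"ax":0,"ay":0,"az":0,"jaw":-1},{"tx":0.003,"ty":0,"tz":0,"ax":0,"ay":0,"az":0,"jaw":-1},{"tx":0.003,"ty":0,"tz":0,"ax":0,"ay":0,"az":0,"jaw":-1},{"tx":0.002,"ty":0,"tz":0,"ax":0,"ay":0,"az":0,"jaw":-1},{"tx":0.002,"ty":0,"tz":0,"ax":0,"ay":0,"az":0,"jaw":-1},{"tx":0.002,"ty":0,"tz":0.001,"ax":0,"ay":0,"az":0,"jaw":-1},{"tx":0.002,"ty":0,"tz":0.001,"ax":0,"ay":0,"az":0,"jaw":-1},{"tx":0.002,"ty":0,"tz":0.001,"ax":0,"ay":0,"az":0,"jaw":-1},{"tx":0,"ty":0,"tz":0,"ax":0,"ay":0,"az":0,"jaw":-1},{"tx":0,"ty":0,"tz":0,"ax":0,"ay":0,"az":0,"jaw":-1}]'
cat > f.py <<'E'
from h import *
np.set_printoptions(precision=3,suppress=True)
o=telemetry.get_obs();p=o['ee_pos'];f=o['wrist_force']
yaw=np.deg2rad(107.3);dx=np.array([np.cos(yaw),np.sin(yaw)]);O=np.array([.5619,.0807])
x=(p[:2]-O)@dx+.011-.085; z=p[2]+.028-.08
print('t',o['time'],'corner',x+.085,z+.08,'rho',np.hypot(x,z),'theta',np.degrees(np.arctan2(z,x)-np.arcsin(.011/np.hypot(x,z))),'Fx,Fz',f[:2]@dx,f[2])
E
python3 f.py
```

```text
time: 19.3
ee_pos: [0.5221, 0.2049, 0.1481]
tcp_rot: [-180.0, -0.0, 107.3]
wrist_force: [0.2, -0.7, 0.3]
opening: 0.0003
grasp_force: 0.0
t 19.3 corner 0.14139533695190468 0.17607173652952798 rho 0.11140113370032599 theta 53.919772490790635 Fx,Fz -0.782461270634128 0.3350264787037323
```

```bash
python3 -m handwheel '[{"tx":0.002,"ty":0,"tz":0.0015,"ax":0,"ay":0,"az":0,"jaw":-1},{"tx":0.002,"ty":0,"tz":0.0015,"ax":0,"ay":0,"az":0,"jaw":-1},{"tx":0.002,"ty":0,"tz":0.0015,"ax":0,"ay":0,"az":0,"jaw":-1},{"tx":0.002,"ty":0,"tz":0.0015,"ax":0,"ay":0,"az":0,"jaw":-1},{"tx":0.002,"ty":0,"tz":0.0015,"ax":0,"ay":0,"az":0,"jaw":-1},{"tx":0.002,"ty":0,"tz":0.0015,"ax":0,"ay":0,"az":0,"jaw":-1},{"tx":0.0015,"ty":0,"tz":0.0015,"ax":0,"ay":0,"az":0,"jaw":-1},{"tx":0,"ty":0,"tz":0,"ax":0,"ay":0,"az":0,"jaw":-1},{"tx":0,"ty":0,"tz":0,"ax":0,"ay":0,"az":0,"jaw":-1},{"tx":0,"ty":0,"tz":0,"ax":0,"ay":0,"az":0,"jaw":-1}]' >/dev/null; python3 f.py
```

```text
t 20.55 corner 0.15479725571609845 0.16563010843861323 rho 0.11047249601917708 theta 45.10191936839715 Fx,Fz 0.5107185787031379 0.039246365628256945
```

```bash
python3 -m handwheel '[{"tx":0.0016,"ty":0,"tz":0.0015,"ax":0,"ay":0,"az":0,"jaw":-1},{"tx":0.0016,"ty":0,"tz":0.0015,"ax":0,"ay":0,"az":0,"jaw":-1},{"tx":0.0016,"ty":0,"tz":0.0015,"ax":0,"ay":0,"az":0,"jaw":-1},{"tx":0.0016,"ty":0,"tz":0.0015,"ax":0,"ay":0,"az":0,"jaw":-1},{"tx":0.0016,"ty":0,"tz":0.0015,"ax":0,"ay":0,"az":0,"jaw":-1},{"tx":0.0016,"ty":0,"tz":0.0015,"ax":0,"ay":0,"az":0,"jaw":-1},{"tx":0.0015,"ty":0,"tz":0.0015,"ax":0,"ay":0,"az":0,"jaw":-1},{"tx":0,"ty":0,"tz":0,"ax":0,"ay":0,"az":0,"jaw":-1},{"tx":0,"ty":0,"tz":0,"ax":0,"ay":0,"az":0,"jaw":-1},{"tx":0,"ty":0,"tz":0,"ax":0,"ay":0,"az":0,"jaw":-1}]' >/dev/null; python3 f.py; python3 - <<'E'
from h import *
# where does the orange deck shadow/pad and grip stand: wrist picture black grip ahead of the fingers
w=snap('wrist','w6')['color']; g=w.max(2)<45
for r in range(0,260,20): print(r,''.join('#' if g[r,c] else '.' for c in range(220,420,4)))
E
```

```text
t 21.8 corner 0.1659167005936771 0.15514226476758752 rho 0.110425868298008 theta 37.16396669377953 Fx,Fz -0.7204234206686561 1.4158187489988967
0 ..................................................
20 ..................................................
40 ..................................................
60 ..................................................
80 ..................................................
100 ..................................................
120 ..................................................
140 ..................................................
160 ..................................................
180 ....................##########....................
200 ...................###########....................
220 ....................#########.....................
240 ........................#...#.....................
```

```bash
python3 -m handwheel '[{"tx":0.0012,"ty":0,"tz":0.0015,"ax":0,"ay":0,"az":0,"jaw":-1},{"tx":0.0012,"ty":0,"tz":0.0015,"ax":0,"ay":0,"az":0,"jaw":-1},{"tx":0.0012,"ty":0,"tz":0.0015,"ax":0,"ay":0,"az":0,"jaw":-1},{"tx":0.0012,"ty":0,"tz":0.0015,"ax":0,"ay":0,"az":0,"jaw":-1},{"tx":0.0012,"ty":0,"tz":0.0015,"ax":0,"ay":0,"az":0,"jaw":-1},{"tx":0.0012,"ty":0,"tz":0.0015,"ax":0,"ay":0,"az":0,"jaw":-1},{"tx":0,"ty":0,"tz":0,"ax":0,"ay":0,"az":0,"jaw":-1},{"tx":0,"ty":0,"tz":0,"ax":0,"ay":0,"az":0,"jaw":-1},{"tx":0,"ty":0,"tz":0,"ax":0,"ay":0,"az":0,"jaw":-1},{"tx":0,"ty":0,"tz":0,"ax":0,"ay":0,"az":0,"jaw":-1}]' >/dev/null; python3 f.py
python3 -m handwheel '[{"tx":0.001,"ty":0,"tz":0.0015,"ax":0,"ay":0,"az":0,"jaw":-1},{"tx":0.001,"ty":0,"tz":0.0015,"ax":0,"ay":0,"az":0,"jaw":-1},{"tx":0.001,"ty":0,"tz":0.0015,"ax":0,"ay":0,"az":0,"jaw":-1},{"tx":0.001,"ty":0,"tz":0.0015,"ax":0,"ay":0,"az":0,"jaw":-1},{"tx":0,"ty":0,"tz":0,"ax":0,"ay":0,"az":0,"jaw":-1},{"tx":0,"ty":0,"tz":0,"ax":0,"ay":0,"az":0,"jaw":-1},{"tx":0,"ty":0,"tz":0,"ax":0,"ay":0,"az":0,"jaw":-1},{"tx":0,"ty":0,"tz":0,"ax":0,"ay":0,"az":0,"jaw":-1},{"tx":0,"ty":0,"tz":0,"ax":0,"ay":0,"az":0,"jaw":-1},{"tx":0,"ty":0,"tz":0,"ax":0,"ay":0,"az":0,"jaw":-1}]' >/dev/null; python3 f.py
```

```text
t 23.1 corner 0.17310291004900574 0.14609586799993124 rho 0.11013984985357267 theta 31.145815174659244 Fx,Fz -1.6688813890339793 2.372608538958967
t 24.35 corner 0.17717465281602565 0.14023823555964776 rho 0.11011272244883638 theta 27.43225506968932 Fx,Fz -2.6176330489576163 5.128278461633502
```

```bash
python3 -m handwheel '[{"tx":0.0008,"ty":0,"tz":0.0016,"ax":0,"ay":0,"az":0,"jaw":-1},{"tx":0.0008,"ty":0,"tz":0.0016,"ax":0,"ay":0,"az":0,"jaw":-1},{"tx":0.0008,"ty":0,"tz":0.0016,"ax":0,"ay":0,"az":0,"jaw":-1},{"tx":0.0008,"ty":0,"tz":0.0016,"ax":0,"ay":0,"az":0,"jaw":-1},{"tx":0,"ty":0,"tz":0,"ax":0,"ay":0,"az":0,"jaw":-1},{"tx":0,"ty":0,"tz":0,"ax":0,"ay":0,"az":0,"jaw":-1},{"tx":0,"ty":0,"tz":0,"ax":0,"ay":0,"az":0,"jaw":-1},{"tx":0,"ty":0,"tz":0,"ax":0,"ay":0,"az":0,"jaw":-1},{"tx":0,"ty":0,"tz":0,"ax":0,"ay":0,"az":0,"jaw":-1},{"tx":0,"ty":0,"tz":0,"ax":0,"ay":0,"az":0,"jaw":-1}]' >/dev/null; python3 f.py
```

```text
t 25.6 corner 0.18074338080477814 0.1341634741290511 rho 0.11000216769526475 theta 23.758438590630334 Fx,Fz -1.2935295833871254 7.539980308809826
```

```bash
python3 -m handwheel '[{"tx":0.0007,"ty":0,"tz":0.0017,"ax":0,"ay":0,"az":0,"jaw":-1},{"tx":0.0007,"ty":0,"tz":0.0017,"ax":0,"ay":0,"az":0,"jaw":-1},{"tx":0.0007,"ty":0,"tz":0.0017,"ax":0,"ay":0,"az":0,"jaw":-1},{"tx":0,"ty":0,"tz":0,"ax":0,"ay":0,"az":0,"jaw":-1},{"tx":0,"ty":0,"tz":0,"ax":0,"ay":0,"az":0,"jaw":-1},{"tx":0,"ty":0,"tz":0,"ax":0,"ay":0,"az":0,"jaw":-1},{"tx":0,"ty":0,"tz":0,"ax":0,"ay":0,"az":0,"jaw":-1},{"tx":0,"ty":0,"tz":0,"ax":0,"ay":0,"az":0,"jaw":-1},{"tx":0,"ty":0,"tz":0,"ax":0,"ay":0,"az":0,"jaw":-1},{"tx":0,"ty":0,"tz":0,"ax":0,"ay":0,"az":0,"jaw":-1}]' >/dev/null; python3 f.py
```

```text
t 26.85 corner 0.18316991926618842 0.12901990526766868 rho 0.10972822864323092 theta 20.781235540534915 Fx,Fz 0.7738322920354865 7.219767748236656
```

```bash
python3 -m handwheel '[{"tx":0.0007,"ty":0,"tz":0.0017,"ax":0,"ay":0,"az":0,"jaw":-1},{"tx":0.0007,"ty":0,"tz":0.0017,"ax":0,"ay":0,"az":0,"jaw":-1},{"tx":0.0006,"ty":0,"tz":0.0017,"ax":0,"ay":0,"az":0,"jaw":-1},{"tx":0,"ty":0,"tz":0,"ax":0,"ay":0,"az":0,"jaw":-1},{"tx":0,"ty":0,"tz":0,"ax":0,"ay":0,"az":0,"jaw":-1},{"tx":0,"ty":0,"tz":0,"ax":0,"ay":0,"az":0,"jaw":-1},{"tx":0,"ty":0,"tz":0,"ax":0,"ay":0,"az":0,"jaw":-1},{"tx":0,"ty":0,"tz":0,"ax":0,"ay":0,"az":0,"jaw":-1},{"tx":0,"ty":0,"tz":0,"ax":0,"ay":0,"az":0,"jaw":-1},{"tx":0,"ty":0,"tz":0,"ax":0,"ay":0,"az":0,"jaw":-1}]' >/dev/null; python3 f.py
```

```text
t 28.1 corner 0.184387324675876 0.12344442783055813 rho 0.10846777685447677 theta 17.790696576785123 Fx,Fz 1.0399745317214077 4.213600654375016
```

```bash
python3 -m handwheel '[{"tx":0.0006,"ty":0,"tz":0.0017,"ax":0,"ay":0,"az":0,"jaw":-1},{"tx":0.0005,"ty":0,"tz":0.0017,"ax":0,"ay":0,"az":0,"jaw":-1},{"tx":0,"ty":0,"tz":0,"ax":0,"ay":0,"az":0,"jaw":-1},{"tx":0,"ty":0,"tz":0,"ax":0,"ay":0,"az":0,"jaw":-1},{"tx":0,"ty":0,"tz":0,"ax":0,"ay":0,"az":0,"jaw":-1},{"tx":0,"ty":0,"tz":0,"ax":0,"ay":0,"az":0,"jaw":-1},{"tx":0,"ty":0,"tz":0,"ax":0,"ay":0,"az":0,"jaw":-1},{"tx":0,"ty":0,"tz":0,"ax":0,"ay":0,"az":0,"jaw":-1},{"tx":0,"ty":0,"tz":0,"ax":0,"ay":0,"az":0,"jaw":-1},{"tx":0,"ty":0,"tz":0,"ax":0,"ay":0,"az":0,"jaw":-1}]' >/dev/null; python3 f.py
```

```text
t 29.35 corner 0.18548084266220363 0.12001547769103921 rho 0.1081556202744387 theta 15.877040985085507 Fx,Fz -0.04472900685142833 -0.576035235091545
```

```bash
python3 -m handwheel '[{"tx":0.0003,"ty":0,"tz":0.001,"ax":0,"ay":0,"az":0,"jaw":-1},{"tx":0.0003,"ty":0,"tz":0.001,"ax":0,"ay":0,"az":0,"jaw":-1},{"tx":0.0003,"ty":0,"tz":0.001,"ax":0,"ay":0,"az":0,"jaw":-1},{"tx":0,"ty":0,"tz":0,"ax":0,"ay":0,"az":0,"jaw":-1},{"tx":0,"ty":0,"tz":0,"ax":0,"ay":0,"az":0,"jaw":-1},{"tx":0,"ty":0,"tz":0,"ax":0,"ay":0,"az":0,"jaw":-1},{"tx":0,"ty":0,"tz":0,"ax":0,"ay":0,"az":0,"jaw":-1},{"tx":0,"ty":0,"tz":0,"ax":0,"ay":0,"az":0,"jaw":-1},{"tx":0,"ty":0,"tz":0,"ax":0,"ay":0,"az":0,"jaw":-1},{"tx":0,"ty":0,"tz":0,"ax":0,"ay":0,"az":0,"jaw":-1}]' >/dev/null; python3 f.py
```

```text
t 30.6 corner 0.1864316452891073 0.11706992998129839 rho 0.10799332560336147 theta 14.229514608824632 Fx,Fz -0.49092072848101365 0.445256395707823
```

```bash
python3 -m handwheel '[{"tx":0.0002,"ty":0,"tz":0.001,"ax":0,"ay":0,"az":0,"jaw":-1},{"tx":0.0002,"ty":0,"tz":0.001,"ax":0,"ay":0,"az":0,"jaw":-1},{"tx":0,"ty":0,"tz":0,"ax":0,"ay":0,"az":0,"jaw":-1},{"tx":0,"ty":0,"tz":0,"ax":0,"ay":0,"az":0,"jaw":-1},{"tx":0,"ty":0,"tz":0,"ax":0,"ay":0,"az":0,"jaw":-1},{"tx":0,"ty":0,"tz":0,"ax":0,"ay":0,"az":0,"jaw":-1},{"tx":0,"ty":0,"tz":0,"ax":0,"ay":0,"az":0,"jaw":-1},{"tx":0,"ty":0,"tz":0,"ax":0,"ay":0,"az":0,"jaw":-1},{"tx":0,"ty":0,"tz":0,"ax":0,"ay":0,"az":0,"jaw":-1},{"tx":0,"ty":0,"tz":0,"ax":0,"ay":0,"az":0,"jaw":-1}]' >/dev/null; python3 f.py
```

```text
t 31.85 corner 0.1868330557355259 0.11506136269392413 rho 0.10769990898041472 theta 13.136543185132973 Fx,Fz -0.5265986138378607 -0.5256812978462273
```

```bash
python3 -m handwheel '[{"tx":0.0002,"ty":0,"tz":0.001,"ax":0,"ay":0,"az":0,"jaw":-1},{"tx":0.0002,"ty":0,"tz":0.001,"ax":0,"ay":0,"az":0,"jaw":-1},{"tx":0,"ty":0,"tz":0,"ax":0,"ay":0,"az":0,"jaw":-1},{"tx":0,"ty":0,"tz":0,"ax":0,"ay":0,"az":0,"jaw":-1},{"tx":0,"ty":0,"tz":0,"ax":0,"ay":0,"az":0,"jaw":-1},{"tx":0,"ty":0,"tz":0,"ax":0,"ay":0,"az":0,"jaw":-1},{"tx":0,"ty":0,"tz":0,"ax":0,"ay":0,"az":0,"jaw":-1},{"tx":0,"ty":0,"tz":0,"ax":0,"ay":0,"az":0,"jaw":-1},{"tx":0,"ty":0,"tz":0,"ax":0,"ay":0,"az":0,"jaw":-1},{"tx":0,"ty":0,"tz":0,"ax":0,"ay":0,"az":0,"jaw":-1}]' >/dev/null; python3 f.py
```

```text
t 33.1 corner 0.18722998534463556 0.11312524760224432 rho 0.10746279324619472 theta 12.078565990608137 Fx,Fz -0.6191101763120241 1.7102971039443648
```

```bash
python3 -m handwheel '[{"tx":0,"ty":0,"tz":0.0005,"ax":0,"ay":0,"az":0,"jaw":-1},{"tx":0,"ty":0,"tz":0.0005,"ax":0,"ay":0,"az":0,"jaw":-1},{"tx":0,"ty":0,"tz":0,"ax":0,"ay":0,"az":0,"jaw":-1},{"tx":0,"ty":0,"tz":0,"ax":0,"ay":0,"az":0,"jaw":-1},{"tx":0,"ty":0,"tz":0,"ax":0,"ay":0,"az":0,"jaw":-1},{"tx":0,"ty":0,"tz":0,"ax":0,"ay":0,"az":0,"jaw":-1},{"tx":0,"ty":0,"tz":0,"ax":0,"ay":0,"az":0,"jaw":-1},{"tx":0,"ty":0,"tz":0,"ax":0,"ay":0,"az":0,"jaw":-1},{"tx":0,"ty":0,"tz":0,"ax":0,"ay":0,"az":0,"jaw":-1},{"tx":0,"ty":0,"tz":0,"ax":0,"ay":0,"az":0,"jaw":-1}]' >/dev/null; python3 f.py
```

```text
t 34.35 corner 0.18723208445067113 0.11276412948472678 rho 0.10735402774009505 theta 11.888899997752898 Fx,Fz -0.5354996705341223 5.986150917785515
```

The handle is on its hard stop: 6 N, with only 0.35 mm of movement for 1 mm of command. I'll lift off and check that it stays down.

```bash
python3 -m handwheel '[{"tx":0,"ty":0,"tz":-0.005,"ax":0,"ay":0,"az":0,"jaw":-1},{"tx":0,"ty":0,"tz":-0.02,"ax":0,"ay":0,"az":0,"jaw":-1},{"tx":0,"ty":0,"tz":-0.03,"ax":0,"ay":0,"az":0,"jaw":-1},{"tx":0,"ty":0,"tz":-0.03,"ax":0,"ay":0,"az":0,"jaw":-1},{"tx":0,"ty":0,"tz":-0.03,"ax":0,"ay":0,"az":0,"jaw":-1},{"tx":0,"ty":0,"tz":-0.03,"ax":0,"ay":0,"az":0,"jaw":-1},{"tx":0,"ty":0,"tz":0,"ax":0,"ay":0,"az":0,"jaw":-1},{"tx":0,"ty":0,"tz":0,"ax":0,"ay":0,"az":0,"jaw":-1},{"tx":0,"ty":0,"tz":0,"ax":0,"ay":0,"az":0,"jaw":-1},{"tx":0,"ty":0,"tz":0,"ax":0,"ay":0,"az":0,"jaw":-1}]'; python3 - <<'E'
from h import *
S=snap('side','side7');W=snap('wrist','w7')
yaw=np.deg2rad(107.3);dx=np.array([np.cos(yaw),np.sin(yaw)]);O=np.array([.5619,.0807])
for th in(12,35,57):
    r=np.deg2rad(th); print(th,[proj(S,np.r_[O+(.085+q*np.cos(r))*dx,.08+q*np.sin(r)]).round(1) for q in(.135,.06)])
g=S['color'].max(2)<60
for r in range(130,200,3): print(r,''.join('#' if g[r,c] else '.' for c in range(270,330)))
h=cv2.cvtColor(S['color'],cv2.COLOR_RGB2HSV);m=(h[...,0]<30)&(h[...,1]>180)&(h[...,2]>120);m[:180]=0;m[:,:290]=0;m[:,365:]=0
v,u=np.nonzero(m);print(u.min(),u.max(),v.min(),v.max())
E
```

```text
time: 35.6
ee_pos: [0.5082, 0.2485, 0.2282]
tcp_rot: [-179.9, 0.0, 107.3]
wrist_force: [-0.0, 0.7, -0.0]
opening: 0.0
grasp_force: 0.0
12 [array([286. , 152.1]), array([292.9, 167.5])]
35 [array([287.1, 142.9]), array([293.5, 163.5])]
57 [array([290., 139.]), array([294.9, 162.2])]
130 ............................................................
133 ............................................................
136 ............................................................
139 ............................................................
142 ............................................................
145 ............................................................
148 ............................................................
151 ............................................................
154 ...............####.........................................
157 ............................................................
160 .....................#......................................
163 ......................#.....................................
166 ............................................................
169 ............................................................
172 ............................................................
175 ............................................................
178 ............................................................
181 ............................................................
184 ............................................................
187 ............................................................
190 ............................................................
193 ............................................................
196 ............................................................
199 ............................................................
299 335 205 245
```

The grip's end shows at (286,153), matching 12° and staying shut. The housing's extents are unchanged from home, and the robot is clear.

```bash
python3 -c "
from workcell import workorder; print(workorder.job_done())"
```

```text
the job is handed in; nothing more can be done
None
```

The housing is home against the end stop and the clamp stayed shut on its own after I let go of the handle; the job is handed in, the verdict was not shown, and I did not measure the pad's force on the housing.

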